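# Put a returned spacer plate away by the slot gauge rack

### The job

Take the spacer plate from the front pocket of the wooden stand and put it away by thickness in the grey slot gauge rack: beginning at the narrowest slot, press it lightly on each slot in turn until the first one accepts it, and leave it there, upright, pushed down fully home and let go. Never force it (press with 25 N at the most), and leave the two plates in the back pockets and the loose things on the desk alone.

Things in the scene. Friction and masses are not known exactly. Their poses are not given: they have to be found in the camera images.
- gauge: grey plastic slot gauge rack, rigid, fixed to the desk: block 62 x 112 x 40 mm high on a screwed-down flange 86 x 136, with 4 upright slots open at the top, in a row along its y, widening from 8 mm at -y to 23 mm at +y by 5 mm steps, 10 mm webs between. Slot centres at y = -42, -21.5, +4, +34.5 mm. Origin: centre of the underside, z up
- slot1 (a point): middle of the mouth of the gauge rack's slot 1 (the narrowest, at the rack's -y end), 8 mm wide along the point's y, 46 mm long along its x, at the level of the rack's top face; z up; the flat floor of the slot is 35 mm below. Its lips along both long sides are rounded 1.5 mm
- slot2 (a point): middle of the mouth of the gauge rack's slot 2 (the second), 13 mm wide along the point's y, 46 mm long along its x, at the level of the rack's top face; z up; the flat floor of the slot is 35 mm below. Its lips along both long sides are rounded 1.5 mm
- slot3 (a point): middle of the mouth of the gauge rack's slot 3 (the third), 18 mm wide along the point's y, 46 mm long along its x, at the level of the rack's top face; z up; the flat floor of the slot is 35 mm below. Its lips along both long sides are rounded 1.5 mm
- slot4 (a point): middle of the mouth of the gauge rack's slot 4 (the widest, at the +y end), 23 mm wide along the point's y, 46 mm long along its x, at the level of the rack's top face; z up; the flat floor of the slot is 35 mm below. Its lips along both long sides are rounded 1.5 mm
- stand: pale wooden stand, fixed to the desk, foot 150 x 124 mm, with three open pockets of 46 mm (x) by 28 mm (y) inside, walls up to 20 mm, pocket floors 5 mm above the desk: one in front (-x, the robot's side), two behind side by side. Origin: underside, between the pockets
- front_pocket (a point): middle of the floor of the front pocket, 36 mm to the -x side of the stand's origin; the returned plate stands here, up to 3 mm off its middle
- back_pocket_left (a point): middle of the floor of the back pocket at the stand's +y side; a spare plate stands here
- back_pocket_right (a point): middle of the floor of the back pocket at the stand's -y side; a spare plate stands here
- plate_k: one of 3 aluminium spacer plates, about 120 g, 11.4, 16.4 and 21.4 mm thick (y), which is which unknown. Upright blade 40 mm wide (x), 58 tall (z), square lower edges; centred on it a grip tab alike on all: 26 wide (x), 10 thick (y), up to z = 92. Origin: centre of underside. Starts in any pocket, axes along the stand's. Grip the tab across y, fingertips 60 mm or more above the underside
- plate_m: one of 3 aluminium spacer plates, about 120 g, 11.4, 16.4 and 21.4 mm thick (y), which is which unknown. Upright blade 40 mm wide (x), 58 tall (z), square lower edges; centred on it a grip tab alike on all: 26 wide (x), 10 thick (y), up to z = 92. Origin: centre of underside. Starts in any pocket, axes along the stand's. Grip the tab across y, fingertips 60 mm or more above the underside
- plate_r: one of 3 aluminium spacer plates, about 120 g, 11.4, 16.4 and 21.4 mm thick (y), which is which unknown. Upright blade 40 mm wide (x), 58 tall (z), square lower edges; centred on it a grip tab alike on all: 26 wide (x), 10 thick (y), up to z = 92. Origin: centre of underside. Starts in any pocket, axes along the stand's. Grip the tab across y, fingertips 60 mm or more above the underside
- elbow: loose white plastic pipe elbow, 56 x 55 x 38 mm, bystander; origin under its centre
- jar: loose small dark jar, 42 mm across, 58 mm high, bystander; origin under its centre
- nipple: loose brass hose nipple, 26 x 22 x 41 mm, standing, bystander; origin under its centre
Not all that is in view belongs to the job. What is shaped like the plate_r but blue or green is not meant.

How it is judged:
By the outcome, as a careful person would: the job done as asked, in the order asked, and still so for the second after the job is handed in, with the robot touching nothing.
It also fails if it takes over 61 s, if anything falls off the work surface, if the arm or the gripper's body presses on something with over 40 N, if the wrist force passes 120 N, or if a joint passes its speed limit or range.

### The arm

A 6-joint arm with a two-finger parallel gripper is mounted at the origin on a cart in front of the work surface, level with it; the furniture and walls round the work are solid. World frame = base frame: x ahead of the robot, y to its left, z up, the work surface at z = 0. Lengths are in m, angles in rad, forces in N, time in s.
With the tool pointing down it reaches from about 0.4 to 0.825 m from the base axis. Payload 7 kg.
Tool frame: the origin (TCP) lies midway between the tips of the shut fingers; the grasp point (between the pads) lies hold_point_z behind it (hold_point_z is the distance from the TCP to the grasp point, in m); z points along the fingers, y is the line along which they close (so a half turn about z gives the same grasp; the last joint's range is limited). The gripper opens to 88 mm and grips with 3 to 60 N. Pads are 19 mm wide; open, the fingers measure 130 mm over their backs; the gripper's body (78 mm by 193 mm) begins 47 mm behind the grasp point.
Start: joints at [-0.86, 0.359, 0.012, 0, -1.224, -0.288], TCP at [0.277, -0.616, 0.227] pointing down, gripper open.
Joint ranges: [-3.07, 3.07], [-1.43, 2.12], [-1.02, 1.25], [-3.03, 1.67], [-3.05, -0], [-3.03, 3.03]. Speed limits (rad/s): [2.39, 2.39, 3.01, 3.14, 3.14, 3.14].

### API

Orientations are given as [roll, pitch, yaw] about the fixed x, y, z axes, in that order (R = Rz(yaw) Ry(pitch) Rx(roll)).
In Python, from station import * gives the robot as it stands.
- The arm moves only by the tool apply_moves, never from a script. Its argument "steps" is a list of rows, each an object with "translation": the shift along the world's x, y, z scaled (see below), a list of three; "rotation": the turn, a rotation vector about the world's x, y, z scaled (see below), a list of three. A call has exactly 10 rows; each row is the pose to reach, as a shift and turn from the pose commanded when the call began; what a row does not reach only later rows make up. The controller multiplies each number of a shift by 250 mm and each number of a turn by 30 degrees. A row lasts 1/12 s, in which the tool goes at most 41.7 mm and 7.16 degrees, less where a joint would pass 70% of its speed; a pose out of reach is approached as far as the arm can. A call with a number of a shift or a turn outside -1 to 1 is refused whole. A call with a gripper value outside its range is refused whole. "jaw" is the closure, from -1 (fully open) to 1 (shut), so that 0 is half open, set as the call begins (left out, the last holds). The fingers move at their own pace and stop on an object; "newtons" is the grip in N (left out, the last holds). Time passes only in rows, so rows that repeat a pose let the fingers close, or fill a call up. It gives the time, the measured TCP pose, the force, the opening and the grip force at its end, in the units of the state.
- get_state(): the state, without advancing time (a new reading comes with each control period).
- grab_frame(name): name is "side" or "top" or "wrist"; returns the picture (400x640x3 uint8, blue, green, red); there is no depth.
- camera_model(name): a dict with "fx", "fy", "cx", "cy" (pixels), "xyz" and "rotation" of the camera in the world. Camera axes: x right, y down, z forward; pixel columns grow to the right and rows downward; lengths in m; the calibration is good to about 2 mm. A picture is of the moment at which its call begins: read the wrist's pose just before it. camera_model takes no time and is no camera call; for the wrist camera it gives the pose at the moment of the call.
- job_done(): hands the job in; it is judged then, once.
The state is a dict: "t": time; "q": joint angles; "qd": joint speeds; "joint_efforts": joint torques, N m; "eef_pos": TCP position; "ee_rot": TCP orientation; "force": force on the tool from outside, world axes, zero at the start; "moment": the same for the moment, N m; "width": finger opening in m; "gripper_force": force on a finger pad.
Only numpy, scipy, OpenCV 4.12 (cv2) and the standard library are available. Lean on these libraries where they do the work, as an engineer would, in place of code of your own. Each camera call takes 0.05 s, during which the arm holds its last target. There are 200 camera calls.

## Working session

There is one attempt and no reset: what is moved stays moved. The work goes in short steps, Python scripts to look and compute and a tool call to move; the robot and the scene stay as the last step left them, time stands still between calls to the robot, and variables do not carry over. Pictures are saved under pics/ and viewed, at most 10 in all, crops included, and the job is handed in when it is done.

Besides the shell and the picture viewer there is one more tool, called as name(argument=value, ...) on one line, values as JSON. apply_moves: Moves the arm, as the interface text tells. Shifts and turns lie within -1 to 1; 1 stands for 250 mm of shift or 30 degrees of turn. Its arguments: {"type":"object","properties":{"steps":{"type":"array"},"jaw":{"type":"number"},"newtons":{"type":"number"}},"required":["steps"]}

```bash
mkdir -p pics; ls; python3 - <<'E'
from station import *
import cv2,numpy as np
s=get_state();print({k:np.round(v,3) for k,v in s.items()})
for n in ("top","side"):
    m=camera_model(n);print(n,m)
    cv2.imwrite(f"pics/{n}0.png",grab_frame(n))
E
```

```text
pics
{'t': np.float64(0.0), 'q': array([-0.86 ,  0.359,  0.011, -0.   , -1.224, -0.288]), 'qd': array([ 0.001, -0.001, -0.   , -0.   ,  0.   ,  0.001]), 'joint_efforts': array([-1.0000e-03, -5.8272e+01,  2.9304e+01,  6.9970e+00,  7.0000e-03,
       -0.0000e+00]), 'eef_pos': array([ 0.277, -0.615,  0.226]), 'ee_rot': array([ 3.14 , -0.   , -2.719]), 'force': array([ 0.133, -1.106,  0.495]), 'moment': array([ 0.006, -0.037,  0.029]), 'gripper_force': np.float64(0.0), 'width': np.float64(0.088)}
top {'fx': 506.5779068143488, 'fy': 506.5779068143488, 'cx': 315.1436924013157, 'cy': 207.74667791560856, 'xyz': array([ 0.38808255, -0.01657879,  1.17893567]), 'rotation': array([-3.02620544e+00, -2.29870026e-03, -1.57475807e+00])}
side {'fx': 427.7684436995694, 'fy': 427.7684436995694, 'cx': 317.5181153355667, 'cy': 194.5907227605883, 'xyz': array([0.2952156 , 0.97370177, 0.62956481]), 'rotation': array([-2.0747343 , -0.01759479, -2.9023543 ])}
```

View pics/top0.png

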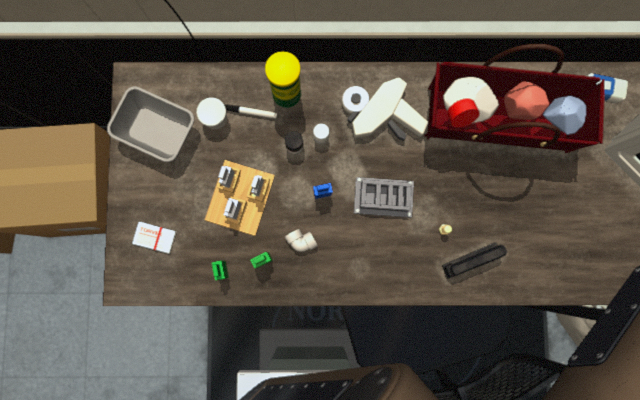

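View pics/side0.png

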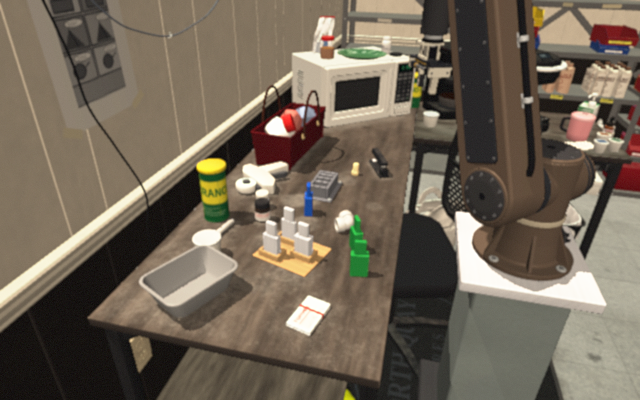

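The top view shows the stand at about (240,197) with three grey plates: (232,209) at the front (robot side, lower), and (226,178) and (257,186) at the back. The gauge rack is at (384,197). Blue (322,189) and green (219,270), (261,260) are decoys. The front grey plate at (232,209) fits the description, so I'll enlarge it and measure.

```bash
cat > h.py <<'E'
from station import *
import cv2,numpy as np
from scipy.spatial.transform import Rotation as R
def rot(m):
    return R.from_euler('xyz',m['rotation']).as_matrix()
def ray(m,uv,z):
    d=rot(m)@np.array([(uv[0]-m['cx'])/m['fx'],(uv[1]-m['cy'])/m['fy'],1]); o=np.array(m['xyz'])
    return o+d*(z-o[2])/d[2]
def proj(m,p):
    c=rot(m).T@(np.array(p)-m['xyz']); return np.array([m['fx']*c[0]/c[2]+m['cx'],m['fy']*c[1]/c[2]+m['cy']])
E
python3 - <<'E'
from h import *
m=camera_model('top');im=cv2.imread('pics/top0.png')
hsv=cv2.cvtColor(im,cv2.COLOR_BGR2HSV)
a=im[150:245,195:285];b=im[165:230,345:425]
a=cv2.resize(a,None,fx=4.4,fy=4.4,interpolation=cv2.INTER_CUBIC);b=cv2.resize(b,None,fx=4.4,fy=4.4,interpolation=cv2.INTER_CUBIC)
o=np.zeros((420,780,3),np.uint8);o[:a.shape[0],:a.shape[1]]=a;o[:b.shape[0],410:410+b.shape[1]]=b
cv2.imwrite('pics/crop0.png',o)
w=cv2.inRange(hsv,(8,90,120),(25,255,255));w[:, :195]=0;w[:,290:]=0;w[:150]=0;w[245:]=0
w=cv2.morphologyEx(w,cv2.MORPH_CLOSE,np.ones((15,15)))
g=cv2.inRange(hsv,(0,0,85),(180,40,255));g[:, :345]=0;g[:,425:]=0;g[:168]=0;g[230:]=0
g=cv2.morphologyEx(g,cv2.MORPH_CLOSE,np.ones((9,9)))
for n,k,z in(('stand',w,.005),('gauge',g,.005)):
    c=max(cv2.findContours(k,0,2)[0],key=cv2.contourArea)
    P=np.array([ray(m,p[0],z)[:2] for p in c],np.float32)
    r=cv2.minAreaRect(P*1000);print(n,r,cv2.boxPoints(r).round(),[proj(m,[*(q/1000),z]).round(1) for q in cv2.boxPoints(r)])
E
```

```text
stand ((549.8546142578125, 157.70144653320312), (126.20294952392578, 152.35775756835938), 72.49137878417969) [[458. 120.]
 [604.  75.]
 [641. 195.]
 [496. 241.]] [array([254.7, 236.2]), array([274.8, 174.3]), array([223.9, 158.7]), array([203.1, 220.1])]
gauge ((549.5611572265625, -180.36483764648438), (138.80426025390625, 86.6926498413086), 85.60250091552734) [[ 501. -246.]
 [ 587. -253.]
 [ 598. -114.]
 [ 512. -108.]] [array([412.4, 217.2]), array([414.3, 180.6]), array([355.3, 176.3]), array([352.9, 212.9])]
```

View pics/crop0.png

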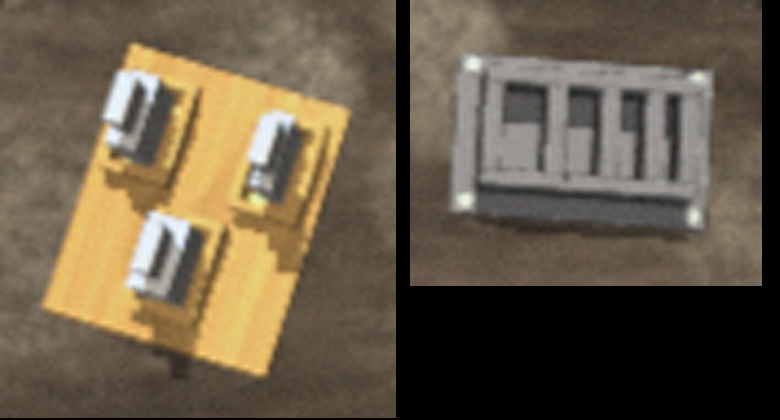

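Crop: the front pocket plate is the grey one at crop (165,255), i.e. full picture (232,208). It's neither blue nor green and stands in the lone pocket on the robot side. The gauge slots narrow to the right, which is -y. The measured rectangles (126x152 and 139x87 mm) match the given 124x150 and 136x86. So the stand is at (0.550,0.158) with yaw -17.4°, the gauge at (0.550,-0.180) with yaw -4.4°, and the front pocket at about (0.516,0.168). Moving over it.

apply_moves(steps=[{"translation": [0.09,0.1,0],"rotation": [0,0,-0.07]},{"translation": [0.19,0.2,0],"rotation": [0,0,-0.14]},{"translation": [0.28,0.3,0],"rotation": [0,0,-0.21]},{"translation": [0.38,0.4,0],"rotation": [0,0,-0.28]},{"translation": [0.47,0.5,0],"rotation": [0,0,-0.35]},{"translation": [0.57,0.6,0],"rotation": [0,0,-0.42]},{"translation": [0.66,0.7,0],"rotation": [0,0,-0.49]},{"translation": [0.76,0.8,0],"rotation": [0,0,-0.56]},{"translation": [0.85,0.9,0],"rotation": [0,0,-0.63]},{"translation": [0.95,1,0],"rotation": [0,0,-0.7]}])

```text
t: 0.93
eef_pos: [0.515, -0.364, 0.2263]
ee_rot: [3.141, -0.001, -3.087]
force: [0.6, -0.8, 0.0]
width: 0.0879
gripper_force: 0.0
```

apply_moves(steps=[{"translation": [0,0.12,0],"rotation": [0,0,-0.07]},{"translation": [0,0.24,0],"rotation": [0,0,-0.14]},{"translation": [0,0.36,0],"rotation": [0,0,-0.21]},{"translation": [0,0.48,0],"rotation": [0,0,-0.28]},{"translation": [0,0.6,0],"rotation": [0,0,-0.35]},{"translation": [0,0.72,0],"rotation": [0,0,-0.42]},{"translation": [0,0.84,0],"rotation": [0,0,-0.49]},{"translation": [0,0.96,0],"rotation": [0,0,-0.56]},{"translation": [0,1,0],"rotation": [0,0,-0.63]},{"translation": [0,1,0],"rotation": [0,0,-0.7]}])

```text
t: 1.77
eef_pos: [0.5143, -0.1132, 0.2265]
ee_rot: [3.141, -0.0, 2.832]
force: [-0.5, 0.3, 0.1]
width: 0.0879
gripper_force: 0.0
```

apply_moves(steps=[{"translation": [0,0.12,0],"rotation": [0,0,0]},{"translation": [0,0.24,0],"rotation": [0,0,0]},{"translation": [0,0.36,0],"rotation": [0,0,0]},{"translation": [0,0.48,0],"rotation": [0,0,0]},{"translation": [0,0.6,0],"rotation": [0,0,0]},{"translation": [0,0.7,0],"rotation": [0,0,0]},{"translation": [0,0.8,0],"rotation": [0,0,0]},{"translation": [0,0.88,0],"rotation": [0,0,0]},{"translation": [0,0.9,0],"rotation": [0,0,0]},{"translation": [0,0.9,0],"rotation": [0,0,0]}])

```text
t: 2.6
eef_pos: [0.5142, 0.1106, 0.2262]
ee_rot: [-3.141, -0.001, 2.833]
force: [0.1, -0.5, 0.3]
width: 0.0879
gripper_force: 0.0
```

```bash
python3 - <<'E'
from h import *
import station
print(getattr(station,'hold_point_z',None))
s=get_state();print(s['t'],s['eef_pos'],s['ee_rot'],s['q'],s['force'])
m=camera_model('wrist');print(m)
im=grab_frame('wrist')
cv2.imwrite("pics/w1.png",im); np.save('w1.npy',m)
for n,p in(('fp',(.516,.168,.097)),('origin',(.55,.158,.005))):print(n,proj(m,p))
E
```

```text
0.0188
2.6 [0.51420318 0.1105666  0.22616498] [-3.14113192e+00 -5.53553399e-04  2.83330949e+00] [ 5.84967684e-01  1.13602984e-01 -3.14090795e-01 -1.56507840e-04
 -1.14380853e+00 -2.46398218e+00] [ 0.10654254 -0.54250941  0.29626563]
{'fx': 291.06103740213695, 'fy': 291.06103740213695, 'cx': 316.4600993086407, 'cy': 203.1903200073035, 'xyz': array([0.4492151 , 0.12973782, 0.38384282]), 'rotation': array([2.88503970e+00, 2.40252583e-05, 1.26156820e+00])}
fp [373.32055091 180.64448318]
origin [359.6016392  194.51199499]
```

View pics/w1.png

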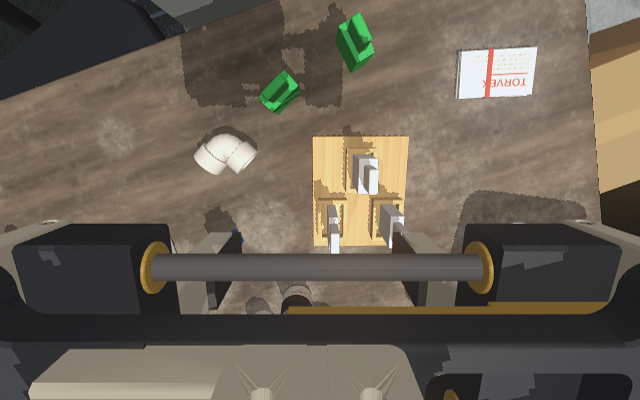

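The wrist view shows the stand squared up at (313-408, 136-246), with the front plate at about (367,175) and the back plates at (334,225) and (393,225). The green decoys are at (280,92) and (355,42). Enlarging to confirm and measure.

```bash
python3 - <<'E'
import cv2
im=cv2.imread('pics/w1.png')[130:250,305:415]
cv2.imwrite('pics/w1c.png',cv2.resize(im,None,fx=5,fy=5,interpolation=cv2.INTER_CUBIC))
E
```

```text
(no output)
```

View pics/w1c.png

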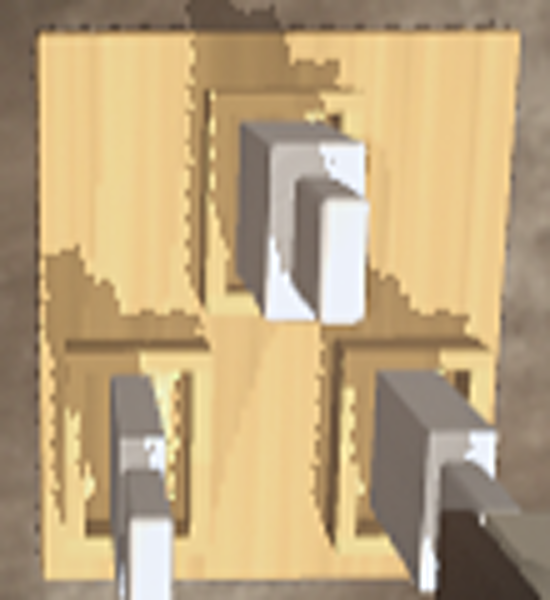

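The enlarged crop confirms the front plate is bare grey aluminium. Its tab top spans crop (320-368, 198-322), i.e. picture (373.3,181.8), against a prediction of (373.3,180.6).

```bash
python3 - <<'E'
from h import *
m=np.load('w1.npy',allow_pickle=True).item()
f=lambda x,y:(305+x/5-.4,130+y/5-.4)
c=[ray(m,f(*p),.097)*1000 for p in((320,198),(368,198),(365,322),(320,322))]
print(np.round(c,1),np.mean(c,0))
t,b=(c[0]+c[1])/2,(c[2]+c[3])/2;print(np.degrees(np.arctan2(*(b-t)[[1,0]])))
s=[ray(m,f(*p),.005)*1000 for p in((40,32),(520,32),(45,580))];print(np.round(s,1))
d=s[1]-s[0];print(np.linalg.norm(d),np.degrees(np.arctan2(d[1],d[0]))-90,np.linalg.norm(s[2]-s[0]))
E
```

```text
[[503.5 166.5  97. ]
 [506.4 175.5  97. ]
 [530.5 168.6  97. ]
 [527.8 159.9  97. ]] [517.04767005 167.64706176  97.        ]
-15.565252984608513
[[458.4 121.6   5. ]
 [495.5 237.7   5. ]
 [601.1  77.    5. ]]
121.80370514240362 -17.71742551798792 149.48201779163023
```

apply_moves(steps=[{"translation": [0.011,0.11,0],"rotation": [0,0,0]},{"translation": [0.011,0.2,0],"rotation": [0,0,0]},{"translation": [0.011,0.228,0],"rotation": [0,0,0]},{"translation": [0.011,0.228,-0.1],"rotation": [0,0,0]},{"translation": [0.011,0.228,-0.2],"rotation": [0,0,0]},{"translation": [0.011,0.228,-0.3],"rotation": [0,0,0]},{"translation": [0.011,0.228,-0.4],"rotation": [0,0,0]},{"translation": [0.011,0.228,-0.5],"rotation": [0,0,0]},{"translation": [0.011,0.228,-0.59],"rotation": [0,0,0]},{"translation": [0.011,0.228,-0.628],"rotation": [0,0,0]}])

```text
t: 3.48
eef_pos: [0.5156, 0.1642, 0.0667]
ee_rot: [-3.138, -0.003, 2.83]
force: [-0.7, -0.9, -0.3]
width: 0.0875
gripper_force: 0.0
```

apply_moves(steps=[{"translation": [0,0,0],"rotation": [0,0,0]},{"translation": [0,0,0],"rotation": [0,0,0]},{"translation": [0,0,0],"rotation": [0,0,0]},{"translation": [0,0,0],"rotation": [0,0,0]},{"translation": [0,0,0],"rotation": [0,0,0]},{"translation": [0,0,0],"rotation": [0,0,0]},{"translation": [0,0,0],"rotation": [0,0,0]},{"translation": [0,0,0],"rotation": [0,0,0]},{"translation": [0,0,0],"rotation": [0,0,0]},{"translation": [0,0,0],"rotation": [0,0,0]}], jaw=1, newtons=50)

```text
t: 4.32
eef_pos: [0.5172, 0.1665, 0.0696]
ee_rot: [3.142, 0.0, 2.831]
force: [-0.5, 0.6, 0.6]
width: 0.0264
gripper_force: 0.0
```

apply_moves(steps=[{"translation": [0,0,0],"rotation": [0,0,0]},{"translation": [0,0,0],"rotation": [0,0,0]},{"translation": [0,0,0],"rotation": [0,0,0]},{"translation": [0,0,0],"rotation": [0,0,0]},{"translation": [0,0,0],"rotation": [0,0,0]},{"translation": [0,0,0],"rotation": [0,0,0]},{"translation": [0,0,0],"rotation": [0,0,0]},{"translation": [0,0,0],"rotation": [0,0,0]},{"translation": [0,0,0],"rotation": [0,0,0]},{"translation": [0,0,0],"rotation": [0,0,0]}])

```text
t: 5.15
eef_pos: [0.5172, 0.1664, 0.0695]
ee_rot: [-3.142, -0.0, 2.831]
force: [0.8, 0.6, -1.2]
width: 0.0093
gripper_force: 50.0
```

```bash
python3 - <<'E'
from h import *
s=get_state();print({k:np.round(s[k],4) for k in('eef_pos','ee_rot','force','moment','width','gripper_force')})
p=s['eef_pos']
a=np.radians(-4.4);Rz=np.array([[np.cos(a),-np.sin(a)],[np.sin(a),np.cos(a)]])
for y in(-42,-21.5,4,34.5):
    q=np.array([.5496,-.1804])+Rz@[0,y/1000];print(q.round(4),((q-p[:2])/.25).round(3))
E
```

```text
{'eef_pos': array([0.5172, 0.1664, 0.0695]), 'ee_rot': array([-3.1415, -0.    ,  2.8314]), 'force': array([ 0.7515,  0.5624, -1.1527]), 'moment': array([-0.0486, -0.0789, -0.0018]), 'width': np.float64(0.0093), 'gripper_force': np.float64(49.9985)}
[ 0.5464 -0.2223] [ 0.117 -1.555]
[ 0.548  -0.2018] [ 0.123 -1.473]
[ 0.5499 -0.1764] [ 0.131 -1.371]
[ 0.5522 -0.146 ] [ 0.14 -1.25]
```

apply_moves(steps=[{"translation": [0,0,0.04],"rotation": [0,0,0]},{"translation": [0,0,0.14],"rotation": [0,0,0]},{"translation": [0,0,0.26],"rotation": [0,0,0]},{"translation": [0,0,0.38],"rotation": [0,0,0]},{"translation": [0,0,0.5],"rotation": [0,0,0]},{"translation": [0,-0.06,0.58],"rotation": [0,0,0.07]},{"translation": [0,-0.18,0.6],"rotation": [0,0,0.14]},{"translation": [0,-0.3,0.6],"rotation": [0,0,0.21]},{"translation": [0,-0.42,0.6],"rotation": [0,0,0.28]},{"translation": [0,-0.54,0.6],"rotation": [0,0,0.35]}])

```text
t: 5.98
eef_pos: [0.5169, 0.0303, 0.2208]
ee_rot: [3.141, 0.001, 3.017]
force: [0.4, 0.8, -1.2]
width: 0.0098
gripper_force: 50.0
```

apply_moves(steps=[{"translation": [0,-0.12,0],"rotation": [0,0,0.05]},{"translation": [0,-0.24,0],"rotation": [0,0,0.096]},{"translation": [0,-0.36,0],"rotation": [0,0,0.096]},{"translation": [0,-0.48,0],"rotation": [0,0,0.096]},{"translation": [0,-0.6,0],"rotation": [0,0,0.096]},{"translation": [0,-0.72,0],"rotation": [0,0,0.096]},{"translation": [0,-0.82,0],"rotation": [0,0,0.096]},{"translation": [0,-0.9,0],"rotation": [0,0,0.096]},{"translation": [0,-0.92,0],"rotation": [0,0,0.096]},{"translation": [0,-0.92,0],"rotation": [0,0,0.096]}])

```text
t: 6.82
eef_pos: [0.5169, -0.1998, 0.22]
ee_rot: [-3.142, 0.0, 3.063]
force: [-0.3, 0.2, -1.8]
width: 0.0098
gripper_force: 50.0
```

```bash
python3 - <<'E'
from h import *
s=get_state();print({k:np.round(s[k],4) for k in('t','eef_pos','ee_rot','force','moment','width','gripper_force')})
m=camera_model('wrist');im=grab_frame('wrist')
cv2.imwrite("pics/w2.png",im); np.save('w2.npy',m)
for y in(-42,34.5):
    print(proj(m,(.5496+.0767*y/1000,-.1804+.997*y/1000,.04)))
E
```

```text
{'t': np.float64(6.8167), 'eef_pos': array([ 0.5169, -0.1998,  0.22  ]), 'ee_rot': array([-3.1415e+00,  1.0000e-04,  3.0627e+00]), 'force': array([-0.2626,  0.2425, -1.7702]), 'moment': array([ 0.0509, -0.0232,  0.0342]), 'width': np.float64(0.0098), 'gripper_force': np.float64(49.9982)}
[301.15060248 211.6668392 ]
[364.44893715 211.47191312]
```

View pics/w2.png

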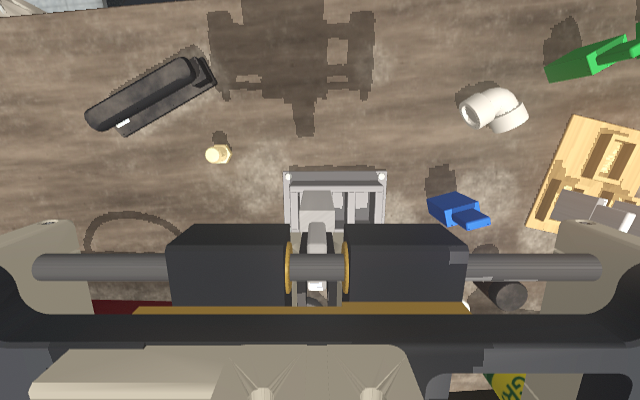

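The wrist view shows the rack at (283-386, 170-225), with its rear part hidden by the held plate. The plate hangs straight at (318,210). Enlarging the rack's near edge to refine its pose.

```bash
python3 - <<'E'
import cv2
im=cv2.imread('pics/w2.png')[160:230,275:395]
cv2.imwrite('pics/w2c.png',cv2.resize(im,None,fx=6.5,fy=6.5,interpolation=cv2.INTER_CUBIC))
E
```

```text
(no output)
```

View pics/w2c.png

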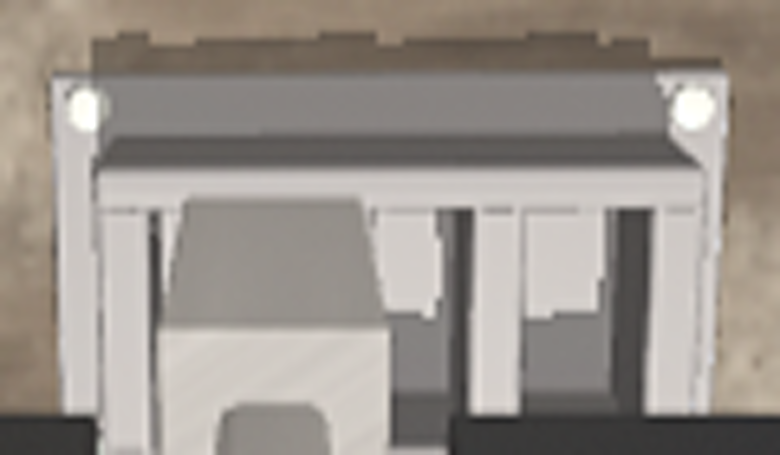

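The block's top near edge runs crop (98,168)-(703,166), and slot 4's lips are at x=521 and 651. The held blade's bottom near edge runs (185,199)-(360,199) and its top near edge (160,326)-(390,326).

```bash
python3 - <<'E'
from h import *
m=np.load('w2.npy',allow_pickle=True).item()
f=lambda x,y:(275+x/6.5-.42,160+y/6.5-.42)
r=lambda x,y,z:ray(m,f(x,y),z)*1000
A,B=r(98,168,.04),r(703,166,.04);d=B-A;L=np.linalg.norm(d);ang=np.degrees(np.arctan2(d[1],d[0]))-90
print('block',A,B,L,ang)
a=np.radians(ang);ex=np.array([np.cos(a),np.sin(a)]);ey=np.array([-np.sin(a),np.cos(a)])
c=(A+B)[:2]/2+31*ex;print('centre',c)
for x in(105,147,472,521,651,700):print(x,((r(x,209,.04)[:2]-c)@np.array([ex,ey]).T).round(1))
# plate
p=get_state()['eef_pos']*1000;yaw=get_state()['ee_rot'][2]-np.pi
px=np.array([np.cos(yaw),np.sin(yaw)]);py=np.array([-np.sin(yaw),np.cos(yaw)])
for y,z,xs in((199,.1555,(185,360)),(326,.2135,(160,390))):
    q=[r(x,y,z)[:2]-p[:2] for x in xs];print('blade',[(v@px,v@py) for v in q])
print('yaw',np.degrees(yaw))
for y in(-42,-21.5,4,34.5):
    print((c+ey*y).round(1))
E
```

```text
block [ 513.15632058 -232.78951395   40.        ] [ 521.56418763 -123.26018669   40.        ] 109.85156238799519 -4.389622460961505
centre [ 548.26931968 -180.39754191]
105 [-23.4 -53.9]
147 [-23.4 -46.2]
472 [-23.2  13.2]
521 [-23.1  22.1]
651 [-23.   45.9]
700 [-23.   54.8]
blade [(np.float64(-20.299347915529847), np.float64(-12.895784916307123)), (np.float64(-20.263723146907527), np.float64(8.10141527615565))]
blade [(np.float64(-21.107667359633417), np.float64(-12.561254845398395)), (np.float64(-21.07228949396103), np.float64(8.190909874796926))]
yaw -4.485265580984627
[ 545.1 -222.3]
[ 546.6 -201.8]
[ 548.6 -176.4]
[ 550.9 -146. ]
```

The held plate and the rack were both measured in the same view. The blade is 21 mm thick and its centre reads -2.3 mm in y, which is lateral camera bias. Correcting for that puts the rack centre, in tool terms, at about (0.549,-0.178) with yaw -4.4°. Now going 3 mm above slot 1.

apply_moves(steps=[{"translation": [0.06,-0.04,0],"rotation": [0,0,0]},{"translation": [0.116,-0.082,0],"rotation": [0,0,0]},{"translation": [0.116,-0.082,-0.08],"rotation": [0,0,0]},{"translation": [0.116,-0.082,-0.17],"rotation": [0,0,0]},{"translation": [0.116,-0.082,-0.26],"rotation": [0,0,0]},{"translation": [0.116,-0.082,-0.34],"rotation": [0,0,0]},{"translation": [0.116,-0.082,-0.4],"rotation": [0,0,0]},{"translation": [0.116,-0.082,-0.43],"rotation": [0,0,0]},{"translation": [0.116,-0.082,-0.445],"rotation": [0,0,0]},{"translation": [0.116,-0.082,-0.45],"rotation": [0,0,0]}])

```text
t: 7.7
eef_pos: [0.5464, -0.2184, 0.1071]
ee_rot: [-3.141, -0.0, 3.066]
force: [-0.1, -0.2, -1.4]
width: 0.0098
gripper_force: 50.0
```

apply_moves(steps=[{"translation": [0,0,-0.002],"rotation": [0,0,0]},{"translation": [0,0,-0.004],"rotation": [0,0,0]},{"translation": [0,0,-0.006],"rotation": [0,0,0]},{"translation": [0,0,-0.008],"rotation": [0,0,0]},{"translation": [0,0,-0.01],"rotation": [0,0,0]},{"translation": [0,0,-0.012],"rotation": [0,0,0]},{"translation": [0,0,-0.013],"rotation": [0,0,0]},{"translation": [0,0,-0.014],"rotation": [0,0,0]},{"translation": [0,0,-0.014],"rotation": [0,0,0]},{"translation": [0,0,-0.014],"rotation": [0,0,0]}])

```text
t: 8.53
eef_pos: [0.5463, -0.2192, 0.1043]
ee_rot: [-3.141, 0.001, 3.065]
force: [-2.8, 0.7, 5.5]
width: 0.0098
gripper_force: 50.0
```

Contact is at the expected height (TCP 0.1045). One light press more, to be sure.

apply_moves(steps=[{"translation": [0,0,-0.001],"rotation": [0,0,0]},{"translation": [0,0,-0.002],"rotation": [0,0,0]},{"translation": [0,0,-0.002],"rotation": [0,0,0]},{"translation": [0,0,-0.002],"rotation": [0,0,0]},{"translation": [0,0,-0.002],"rotation": [0,0,0]},{"translation": [0,0,-0.002],"rotation": [0,0,0]},{"translation": [0,0,-0.002],"rotation": [0,0,0]},{"translation": [0,0,-0.002],"rotation": [0,0,0]},{"translation": [0,0,-0.002],"rotation": [0,0,0]},{"translation": [0,0,-0.002],"rotation": [0,0,0]}])

```text
t: 9.37
eef_pos: [0.5464, -0.2192, 0.1043]
ee_rot: [-3.141, 0.001, 3.065]
force: [-3.4, 2.3, 7.7]
width: 0.0093
gripper_force: 50.0
```

Slot 1 refuses it: blocked at the top face with about 9 N. On to slot 2.

apply_moves(steps=[{"translation": [0,0,0.03],"rotation": [0,0,0]},{"translation": [0,0,0.04],"rotation": [0,0,0]},{"translation": [0.003,0.04,0.04],"rotation": [0,0,0]},{"translation": [0.006,0.082,0.04],"rotation": [0,0,0]},{"translation": [0.006,0.082,0.03],"rotation": [0,0,0]},{"translation": [0.006,0.082,0.02],"rotation": [0,0,0]},{"translation": [0.006,0.082,0.012],"rotation": [0,0,0]},{"translation": [0.006,0.082,0.006],"rotation": [0,0,0]},{"translation": [0.006,0.082,0.003],"rotation": [0,0,0]},{"translation": [0.006,0.082,0],"rotation": [0,0,0]}])

```text
t: 10.2
eef_pos: [0.5477, -0.1987, 0.1042]
ee_rot: [-3.141, -0.0, 3.065]
force: [-5.8, 4.5, 18.4]
width: 0.0097
gripper_force: 50.0
```

apply_moves(steps=[{"translation": [0,0,0],"rotation": [0,0,0]},{"translation": [0,0,0],"rotation": [0,0,0]},{"translation": [0,0,0],"rotation": [0,0,0]},{"translation": [0,0,-0.001],"rotation": [0,0,0]},{"translation": [0,0,-0.001],"rotation": [0,0,0]},{"translation": [0,0,-0.001],"rotation": [0,0,0]},{"translation": [0,0,-0.001],"rotation": [0,0,0]},{"translation": [0,0,-0.001],"rotation": [0,0,0]},{"translation": [0,0,-0.001],"rotation": [0,0,0]},{"translation": [0,0,-0.001],"rotation": [0,0,0]}])

```text
t: 11.03
eef_pos: [0.5476, -0.1986, 0.1042]
ee_rot: [-3.141, 0.0, 3.065]
force: [-5.2, 4.6, 12.8]
width: 0.0098
gripper_force: 50.0
```

Slot 2 refuses it too, blocked at about 14 N. On to slot 3, more gently.

apply_moves(steps=[{"translation": [0,0,0.03],"rotation": [0,0,0]},{"translation": [0,0,0.04],"rotation": [0,0,0]},{"translation": [0.004,0.05,0.04],"rotation": [0,0,0]},{"translation": [0.008,0.102,0.04],"rotation": [0,0,0]},{"translation": [0.008,0.102,0.03],"rotation": [0,0,0]},{"translation": [0.008,0.102,0.024],"rotation": [0,0,0]},{"translation": [0.008,0.102,0.018],"rotation": [0,0,0]},{"translation": [0.008,0.102,0.014],"rotation": [0,0,0]},{"translation": [0.008,0.102,0.012],"rotation": [0,0,0]},{"translation": [0.008,0.102,0.01],"rotation": [0,0,0]}])

```text
t: 11.87
eef_pos: [0.5496, -0.1732, 0.1051]
ee_rot: [-3.142, -0.0, 3.065]
force: [0.5, 0.3, -1.4]
width: 0.0099
gripper_force: 50.0
```

apply_moves(steps=[{"translation": [0,0,-0.001],"rotation": [0,0,0]},{"translation": [0,0,-0.002],"rotation": [0,0,0]},{"translation": [0,0,-0.003],"rotation": [0,0,0]},{"translation": [0,0,-0.004],"rotation": [0,0,0]},{"translation": [0,0,-0.005],"rotation": [0,0,0]},{"translation": [0,0,-0.006],"rotation": [0,0,0]},{"translation": [0,0,-0.007],"rotation": [0,0,0]},{"translation": [0,0,-0.008],"rotation": [0,0,0]},{"translation": [0,0,-0.009],"rotation": [0,0,0]},{"translation": [0,0,-0.01],"rotation": [0,0,0]}])

```text
t: 12.7
eef_pos: [0.5499, -0.1733, 0.1041]
ee_rot: [-3.141, 0.001, 3.065]
force: [-4.3, 1.7, 11.8]
width: 0.0096
gripper_force: 50.0
```

Slot 3 refuses it as well, about 13 N at the same height. On to slot 4.

apply_moves(steps=[{"translation": [0,0,0.03],"rotation": [0,0,0]},{"translation": [0,0,0.04],"rotation": [0,0,0]},{"translation": [0.004,0.06,0.04],"rotation": [0,0,0]},{"translation": [0.009,0.122,0.04],"rotation": [0,0,0]},{"translation": [0.009,0.122,0.03],"rotation": [0,0,0]},{"translation": [0.009,0.122,0.024],"rotation": [0,0,0]},{"translation": [0.009,0.122,0.018],"rotation": [0,0,0]},{"translation": [0.009,0.122,0.014],"rotation": [0,0,0]},{"translation": [0.009,0.122,0.012],"rotation": [0,0,0]},{"translation": [0.009,0.122,0.01],"rotation": [0,0,0]}])

```text
t: 13.53
eef_pos: [0.5519, -0.143, 0.1051]
ee_rot: [-3.142, -0.0, 3.064]
force: [-0.1, 0.5, -1.1]
width: 0.0096
gripper_force: 50.0
```

apply_moves(steps=[{"translation": [0,0,-0.001],"rotation": [0,0,0]},{"translation": [0,0,-0.002],"rotation": [0,0,0]},{"translation": [0,0,-0.003],"rotation": [0,0,0]},{"translation": [0,0,-0.004],"rotation": [0,0,0]},{"translation": [0,0,-0.005],"rotation": [0,0,0]},{"translation": [0,0,-0.006],"rotation": [0,0,0]},{"translation": [0,0,-0.007],"rotation": [0,0,0]},{"translation": [0,0,-0.008],"rotation": [0,0,0]},{"translation": [0,0,-0.009],"rotation": [0,0,0]},{"translation": [0,0,-0.01],"rotation": [0,0,0]}])

```text
t: 14.37
eef_pos: [0.5522, -0.1427, 0.1037]
ee_rot: [-3.141, 0.001, 3.065]
force: [-3.2, 0.0, 8.7]
width: 0.0095
gripper_force: 50.0
```

It sits 0.4 mm lower than on the other slots but is caught on a lip. The TCP is about 1.2 mm +y of the intended -0.1439. Ease off, shift -y 1.5 mm, retry.

apply_moves(steps=[{"translation": [0,0,0.006],"rotation": [0,0,0]},{"translation": [0,0,0.012],"rotation": [0,0,0]},{"translation": [0,-0.003,0.012],"rotation": [0,0,0]},{"translation": [0,-0.006,0.012],"rotation": [0,0,0]},{"translation": [0,-0.006,0.01],"rotation": [0,0,0]},{"translation": [0,-0.006,0.008],"rotation": [0,0,0]},{"translation": [0,-0.006,0.006],"rotation": [0,0,0]},{"translation": [0,-0.006,0.004],"rotation": [0,0,0]},{"translation": [0,-0.006,0.002],"rotation": [0,0,0]},{"translation": [0,-0.006,0],"rotation": [0,0,0]}])

```text
t: 15.2
eef_pos: [0.5519, -0.144, 0.1027]
ee_rot: [3.142, -0.0, 3.065]
force: [0.5, -0.0, -0.6]
width: 0.0095
gripper_force: 50.0
```

apply_moves(steps=[{"translation": [0,0,0],"rotation": [0,0,0]},{"translation": [0,0,-0.001],"rotation": [0,0,0]},{"translation": [0,0,-0.001],"rotation": [0,0,0]},{"translation": [0,0,-0.002],"rotation": [0,0,0]},{"translation": [0,0,-0.002],"rotation": [0,0,0]},{"translation": [0,0,-0.003],"rotation": [0,0,0]},{"translation": [0,0,-0.003],"rotation": [0,0,0]},{"translation": [0,0,-0.004],"rotation": [0,0,0]},{"translation": [0,0,-0.004],"rotation": [0,0,0]},{"translation": [0,0,-0.004],"rotation": [0,0,0]}])

```text
t: 16.03
eef_pos: [0.5519, -0.1441, 0.1018]
ee_rot: [-3.142, -0.0, 3.065]
force: [1.0, 0.1, -0.5]
width: 0.0097
gripper_force: 50.0
```

It's entering freely at 0.1018, below the lip, with no force. Lowering on.

apply_moves(steps=[{"translation": [0,0,-0.005],"rotation": [0,0,0]},{"translation": [0,0,-0.01],"rotation": [0,0,0]},{"translation": [0,0,-0.015],"rotation": [0,0,0]},{"translation": [0,0,-0.02],"rotation": [0,0,0]},{"translation": [0,0,-0.025],"rotation": [0,0,0]},{"translation": [0,0,-0.03],"rotation": [0,0,0]},{"translation": [0,0,-0.035],"rotation": [0,0,0]},{"translation": [0,0,-0.04],"rotation": [0,0,0]},{"translation": [0,0,-0.045],"rotation": [0,0,0]},{"translation": [0,0,-0.05],"rotation": [0,0,0]}])

```text
t: 16.87
eef_pos: [0.5519, -0.144, 0.0892]
ee_rot: [3.142, -0.0, 3.065]
force: [-0.1, -0.2, -0.9]
width: 0.0095
gripper_force: 50.0
```

apply_moves(steps=[{"translation": [0,0,-0.008],"rotation": [0,0,0]},{"translation": [0,0,-0.016],"rotation": [0,0,0]},{"translation": [0,0,-0.024],"rotation": [0,0,0]},{"translation": [0,0,-0.032],"rotation": [0,0,0]},{"translation": [0,0,-0.04],"rotation": [0,0,0]},{"translation": [0,0,-0.048],"rotation": [0,0,0]},{"translation": [0,0,-0.056],"rotation": [0,0,0]},{"translation": [0,0,-0.062],"rotation": [0,0,0]},{"translation": [0,0,-0.066],"rotation": [0,0,0]},{"translation": [0,0,-0.068],"rotation": [0,0,0]}])

```text
t: 17.7
eef_pos: [0.5519, -0.144, 0.0721]
ee_rot: [-3.142, -0.0, 3.065]
force: [-0.1, 0.3, -0.9]
width: 0.0099
gripper_force: 50.0
```

apply_moves(steps=[{"translation": [0,0,-0.001],"rotation": [0,0,0]},{"translation": [0,0,-0.002],"rotation": [0,0,0]},{"translation": [0,0,-0.003],"rotation": [0,0,0]},{"translation": [0,0,-0.004],"rotation": [0,0,0]},{"translation": [0,0,-0.005],"rotation": [0,0,0]},{"translation": [0,0,-0.006],"rotation": [0,0,0]},{"translation": [0,0,-0.007],"rotation": [0,0,0]},{"translation": [0,0,-0.008],"rotation": [0,0,0]},{"translation": [0,0,-0.009],"rotation": [0,0,0]},{"translation": [0,0,-0.01],"rotation": [0,0,0]}])

```text
t: 18.53
eef_pos: [0.5519, -0.144, 0.0698]
ee_rot: [-3.142, 0.0, 3.065]
force: [0.6, -0.2, -1.7]
width: 0.0098
gripper_force: 50.0
```

apply_moves(steps=[{"translation": [0,0,-0.001],"rotation": [0,0,0]},{"translation": [0,0,-0.002],"rotation": [0,0,0]},{"translation": [0,0,-0.003],"rotation": [0,0,0]},{"translation": [0,0,-0.004],"rotation": [0,0,0]},{"translation": [0,0,-0.004],"rotation": [0,0,0]},{"translation": [0,0,-0.005],"rotation": [0,0,0]},{"translation": [0,0,-0.005],"rotation": [0,0,0]},{"translation": [0,0,-0.006],"rotation": [0,0,0]},{"translation": [0,0,-0.006],"rotation": [0,0,0]},{"translation": [0,0,-0.006],"rotation": [0,0,0]}])

```text
t: 19.37
eef_pos: [0.5521, -0.1441, 0.0693]
ee_rot: [-3.141, 0.001, 3.065]
force: [-4.0, 1.3, 8.7]
width: 0.0097
gripper_force: 50.0
```

Floor reached at the expected height (0.0693, 10 N), so it's fully home. Easing off and releasing.

apply_moves(steps=[{"translation": [0,0,0.004],"rotation": [0,0,0]},{"translation": [0,0,0.004],"rotation": [0,0,0]},{"translation": [0,0,0.004],"rotation": [0,0,0]},{"translation": [0,0,0.004],"rotation": [0,0,0]},{"translation": [0,0,0.004],"rotation": [0,0,0]},{"translation": [0,0,0.004],"rotation": [0,0,0]},{"translation": [0,0,0.004],"rotation": [0,0,0]},{"translation": [0,0,0.004],"rotation": [0,0,0]},{"translation": [0,0,0.004],"rotation": [0,0,0]},{"translation": [0,0,0.004],"rotation": [0,0,0]}], jaw=0.2)

```text
t: 20.2
eef_pos: [0.5519, -0.144, 0.0693]
ee_rot: [-3.142, -0.0, 3.065]
force: [0.5, 0.4, -0.2]
width: 0.0351
gripper_force: 0.0
```

apply_moves(steps=[{"translation": [0,0,0.04],"rotation": [0,0,0]},{"translation": [0,0,0.1],"rotation": [0,0,0]},{"translation": [0,0,0.2],"rotation": [0,0,0]},{"translation": [0,0,0.3],"rotation": [0,0,0]},{"translation": [0,0,0.4],"rotation": [0,0,0]},{"translation": [0,0,0.5],"rotation": [0,0,0]},{"translation": [0,-0.08,0.6],"rotation": [0,0,0]},{"translation": [0,-0.18,0.6],"rotation": [0,0,0]},{"translation": [0,-0.28,0.6],"rotation": [0,0,0]},{"translation": [0,-0.3,0.6],"rotation": [0,0,0]}])

```text
t: 21.03
eef_pos: [0.5519, -0.2215, 0.2208]
ee_rot: [-3.141, 0.002, 3.064]
force: [0.6, 0.5, -0.4]
width: 0.0352
gripper_force: 0.0
```

```bash
python3 - <<'E'
from h import *
s=get_state();print(s['t'],s['eef_pos'],s['force'],s['width'])
a=grab_frame('wrist')[120:260,240:480];b=grab_frame('side')[150:280,240:380]
o=np.zeros((420,800,3),np.uint8)
a=cv2.resize(a,None,fx=1.7,fy=1.7,interpolation=cv2.INTER_CUBIC);b=cv2.resize(b,None,fx=2.7,fy=2.7,interpolation=cv2.INTER_CUBIC)
o[:a.shape[0],:a.shape[1]]=a;o[:b.shape[0],415:415+b.shape[1]]=b
cv2.imwrite('pics/end.png',o)
E
```

```text
21.0333 [ 0.55188954 -0.22149336  0.2207594 ] [ 0.57268339  0.47496116 -0.36293866] 0.035170761639723776
```

View pics/end.png

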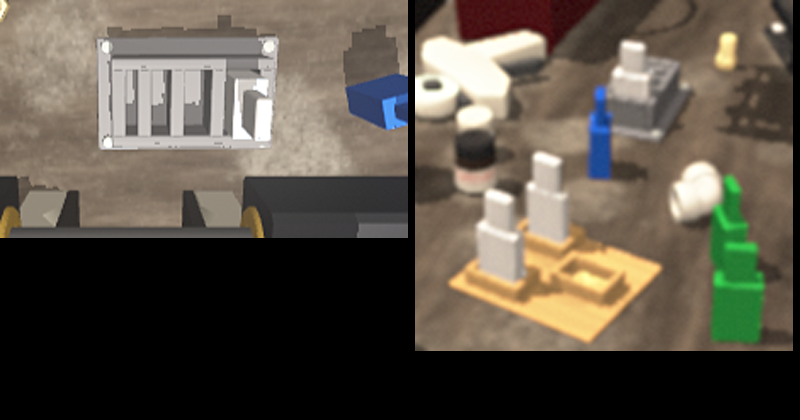

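The plate stands upright and seated in slot 4, shown at crop (250,105) and (632,75). The front pocket is empty, and the back plates and bystanders are undisturbed.

```bash
python3 -c "
from station import *
print(job_done())"
```

```text
the job is handed in; nothing more can be done
None
```

The front-pocket plate (about 21.4 mm thick) was refused by slots 1–3 under light presses (no reading above about 20 N) and now stands upright, fully home and released in slot 4; the job is handed in at about 21 s.

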